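# Open the pressure cap of the bench coolant tank

### The job

Open the grey coolant tank for refilling: turn its red pressure cap anticlockwise until you feel the first stop, then press it down against its spring and, keeping it down, turn it on past that stop to release it, without forcing the cap against the neck. Lift the cap off and set it down gently, wing up, on the bare plywood board, and leave the other things on the bench where they are.

Things in the scene. Friction and masses are not known exactly. Their poses are not given: they have to be found in the camera images.
- cap: Red round pressure cap (120 to 220 g), 74 mm across, 57 mm tall. Origin: centre of its underside, z up. A straight wing, 60 mm long (along the cap's x), 16 mm thick, stands on the disc from z = 25 to 57 mm; a white mark is on its +x end. A skirt hangs from the disc to z = 0, outside the neck. Locked, a spring of about 8 N holds it up; it turns with little friction.
- wing (a point): Point on the cap's axis inside the wing, 45 mm above the cap's underside: a good height to grip the wing across its 16 mm, from above.
- lugs (a point): Point on the cap's axis, 7 mm above its underside, level with the top of the two lugs under the wing's ends that lock in the neck (2 mm of play sideways). Turned anticlockwise from above (+z), the cap meets its first stop after 10 to 46 degrees; where cannot be seen or measured, only felt (0.4 N m is plenty). The lugs bend if the cap is pushed on the neck with over 60 N, in any direction.
- neck (a point): Centre of the filler neck's top rim, on the cap's turning axis, 130 mm above the bench. The locked cap's underside is 12 mm lower. Short of the first stop the cap goes down only 1.5 mm and meets hard metal. At the stop (within about 5 degrees) it can be pressed down: 4 mm clears the stop, 7 mm is the end of travel, where the spring gives about 14 N.
- bayonet (a point): Point on the turning axis 5 mm below the neck's rim: underside of the bayonet ring. Held 4.5 to 6.5 mm down, the cap turns on 33 degrees from the first stop to where its lugs lie in the middle of the ring's openings; a hard end stop comes 5 degrees later. There it lifts straight out (3 mm of play); it is clear of the neck 20 mm above its locked height.
- tank: Fixed grey coolant tank, 150 x 200 x 100 mm tall (x, y, z). Origin: centre of its underside. Filler neck at x = 0, y = 35 mm, 63 mm across, its top at z = 130 mm. A brass pump stub and a gauge (up to 130 mm high) stand on top, 100 mm from the cap's axis. At the start the locked cap's x axis lies 5 to 8 degrees anticlockwise of the tank's x axis.
- board: Fixed plywood board, 170 x 170 x 12 mm, lying bare on the bench. Origin: centre of its underside; its top is at z = 12 mm.
- oil: Yellow oil bottle with a black cap, 42 mm across, 100 mm tall, standing loose on the bench; origin at the centre of its underside.
- chuck: Small steel lathe chuck, 52 mm across, 42 mm tall, standing loose on the bench; origin at the centre of its underside.
- stock: Brass bar offcut, 36 mm across, 55 mm tall, standing loose on the bench; origin at the centre of its underside.
Mind the look-alikes: they are no part of the job. There is more than one size of the cap; the job needs the larger. There is more than one size of the board; the one meant has the size given above.

How it is judged:
By the outcome, as a careful person would: the job done as asked, in the order asked, and still so for the second after the job is handed in, with the robot touching nothing.
It also fails if it takes over 72 s, if anything falls off the work surface, if the arm or the gripper's body presses on something with over 40 N, if the wrist force passes 120 N, or if a joint passes its speed limit or range.

### The arm

A 6-joint arm with a two-finger parallel gripper is mounted at the origin on the work surface. World frame = base frame: x ahead of the robot, y to its left, z up, the work surface at z = 0. Lengths are in m, angles in rad, forces in N, time in s.
With the tool pointing down it reaches from about 0.3 to 0.825 m from the base axis. Payload 5.4 kg.
Tool frame: the origin (TCP) lies at the very end of the fingers, on their centre line; the grasp point (between the pads) lies 19 mm behind it; z points along the fingers, x is the direction in which the jaws open and shut, and the axes are right-handed (so a half turn about z gives the same grasp; the last joint's range is limited). The gripper opens to 92 mm and grips with 3 to 60 N. Pads are 20 mm wide; open, the fingers measure 128 mm over their backs; the gripper's body (75 mm by 189 mm) begins 69 mm behind the grasp point.
Start: joints at [0.97, 0.158, 1.597, -0, 1.386, -0.21], TCP at [0.219, 0.532, 0.19] pointing down, gripper open.
Joint ranges: [-2.91, 2.91], [-0.94, 2.29], [0.18, 2.7], [-1.29, 4.43], [0.17, 2.64], [-3, 3]. Speed limits (rad/s): [2.57, 2.57, 3.14, 3.14, 3.14, 3.14].

### API

Orientations are given as a rotation vector (axis times angle).
In Python, from workcell import bot gives the robot as it stands. Calls block until the motion is done:
- bot.goto(position, orientation): joint-space move of the TCP to a pose.
- bot.line_to(position, rot=None, max_speed=0.15): straight line of the TCP; rot=None keeps the orientation; max_speed is the mean speed in m/s.
- bot.set_joints(angles): joint-space move.
- bot.set_gripper(opening, newtons=None): opening from 0.0 (shut) to 1.0 (fully open); newtons is the grip in N (None keeps the last); returns when the fingers have stopped.
- bot.hold(seconds).
- bot.inverse_kinematics(position, orientation): joint angles nearest the present ones, or None.
- bot.read_camera(name): name is "side" or "top" or "wrist"; returns a dict with "pixels" (480x640x3 uint8, blue, green, red), "fx", "fy", "cx", "cy" (pixels), "R" (3x3) and "t" (3): a world point X has camera coordinates R X + t. Camera axes: x right, y down, z forward; pixel columns grow to the right and rows downward; lengths in m; the calibration is good to about 2 mm. A picture is of the moment at which its call begins. There is no depth.
A pose or a line that the arm cannot do raises bot.MotionError and nothing moves.
- bot.job_done(): hands the job in, once; it reports no verdict.
Readings, each from a call of its own:
- bot.current_clock(): time.
- bot.current_joints(): joint angles.
- bot.current_joint_vel(): joint speeds.
- bot.current_effort(): joint torques, N m.
- bot.current_ee_pos(): TCP position.
- bot.current_tool_rot(): TCP orientation.
- bot.current_contact_force(): force on the tool from outside, world axes, zero at the start.
- bot.current_ft_torque(): the same for the moment, N m.
- bot.current_opening(): opening from 0.0 (shut) to 1.0 (fully open).
Only numpy, scipy, OpenCV 4.12 (cv2) and the standard library are available. Lean on these libraries where they do the work, as an engineer would, in place of code of your own. Each camera call takes 0.05 s, during which the arm holds its last target. There are 200 camera calls.

## Working session

There is one attempt and no reset: what is moved stays moved. The work goes in short steps, each a Python script; the robot and the scene stay as the last script left them, time stands still between calls to the robot, and variables do not carry over. Pictures are saved under pics/ and viewed, about 8 in all and at most 12, crops included, and the job is handed in when it is done.

```bash
ls; mkdir -p pics
python3 - <<'E'
from workcell import bot
import cv2,numpy as np
for n in("top","side"):
    c=bot.read_camera(n);cv2.imwrite(f"pics/{n}0.png",c["pixels"]);print(n,c["fx"],c["cx"],c["cy"],np.round(c["R"],3).tolist(),np.round(c["t"],3), np.round(-c["R"].T@c["t"],3))
print(bot.current_clock(),bot.current_tool_rot(),bot.current_contact_force())
E
```

```text
pics
top 515.7238589956763 313.16740657978914 238.98466136278722 [[0.03, -0.999, -0.038], [-0.995, -0.026, -0.096], [0.094, 0.041, -0.995]] [0.016 0.511 0.934] [ 0.419 -0.009  0.978]
side 517.8462481654917 321.16848214293714 243.8989796487578 [[0.759, -0.651, -0.011], [-0.333, -0.373, -0.866], [0.56, 0.661, -0.5]] [-0.39   0.279  0.686] [ 0.005 -0.603  0.58 ]
0.1 [ 2.60994828e+00  1.74750678e+00 -2.37108115e-03] [-0.73132139 -0.27843904 -0.63774248]
```

View pics/top0.png

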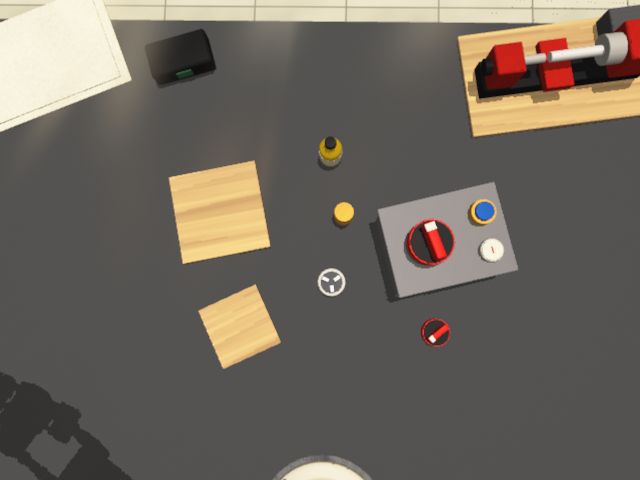

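View pics/side0.png

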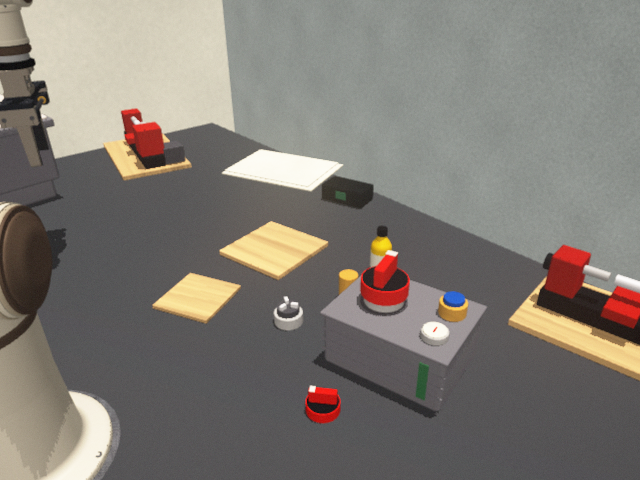

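The top view shows the job cap on the tank at (432,242), with its white mark at (430,227). The 170 mm board is at (219,212). The small cap is at (436,332) and the small board at (239,326). The side view agrees with this. Next I'll measure these and look from close by.

```bash
cat > h.py <<'E'
import cv2,numpy as np
from workcell import bot
from scipy.spatial.transform import Rotation as Rn
def ray(c,px,z):
    px=np.atleast_2d(px).astype(float)
    d=np.c_[(px[:,0]-c["cx"])/c["fx"],(px[:,1]-c["cy"])/c["fy"],np.ones(len(px))]@c["R"]
    o=-c["R"].T@c["t"]
    return o+d*((z-o[2])/d[:,2])[:,None]
def down(yaw):  # tool down, tool x axis (jaw) at world angle yaw
    return (Rn.from_euler('z',yaw)*Rn.from_euler('x',np.pi)).as_rotvec()
def redmask(im):
    h=cv2.cvtColor(im,cv2.COLOR_BGR2HSV);return (((h[...,0]<6)|(h[...,0]>174))&(h[...,1]>150)&(h[...,2]>70)).astype(np.uint8)*255
def woodmask(im): return cv2.inRange(cv2.cvtColor(im,cv2.COLOR_BGR2HSV),(10,60,120),(25,200,255))
def big(m,near):
    cs=cv2.findContours(m,cv2.RETR_EXTERNAL,cv2.CHAIN_APPROX_NONE)[0]
    cs=[k for k in cs if cv2.contourArea(k)>100]
    return min(cs,key=lambda k:np.hypot(*(np.array(cv2.minEnclosingCircle(k)[0])-near)))
E
python3 - <<'E'
from h import *
c=bot.read_camera("top");im=c["pixels"]
b=big(woodmask(im),(219,212))
P=ray(c,b[:,0],.012)[:,:2]*1000
r=cv2.minAreaRect(P.astype(np.float32));print("board",r)
k=big(redmask(im),(432,242));P=ray(c,k[:,0],.143)[:,:2]*1000
print("cap ring",cv2.fitEllipse(P.astype(np.float32)),cv2.minEnclosingCircle(P.astype(np.float32)))
w=cv2.inRange(im,(170,170,170),(255,255,255));w=big(w,(430,227));
print("mark",w[:,0].mean(0),ray(c,w[:,0].mean(0),.17))
# small cap, others
print("smallcap",ray(c,(436,332),.02),"oil",ray(c,(331,150),.09),"stock",ray(c,(344,213),.055),"chuck",ray(c,(331,282),.042))
g=ray(c,[(379,208),(497,184),(517,269),(400,296)],.1);print("tank",g.round(3).tolist())
cv2.imwrite("pics/crop1.png",cv2.resize(im[170:310,360:540],None,fx=4,fy=4,interpolation=cv2.INTER_CUBIC))
E
```

```text
board ((559.731201171875, 212.94447326660156), (171.21372985839844, 171.18948364257812), 12.55689525604248)
cap ring ((499.2597351074219, -164.06784057617188), (71.57745361328125, 75.30964660644531), 28.366361618041992) ((499.0589904785156, -164.03395080566406), 38.13351058959961)
mark [492.046875 249.515625] [[ 0.48713759 -0.25410497  0.17      ]]
smallcap [[ 0.3463837  -0.19840681  0.02      ]] oil [[0.66186044 0.0007515  0.09      ]] stock [[ 0.55576018 -0.02538104  0.055     ]] chuck [[ 0.43117421 -0.00517814  0.042     ]]
tank [[0.559, -0.084, 0.1], [0.605, -0.284, 0.1], [0.461, -0.317, 0.1], [0.41, -0.122, 0.1]]
```

View pics/crop1.png

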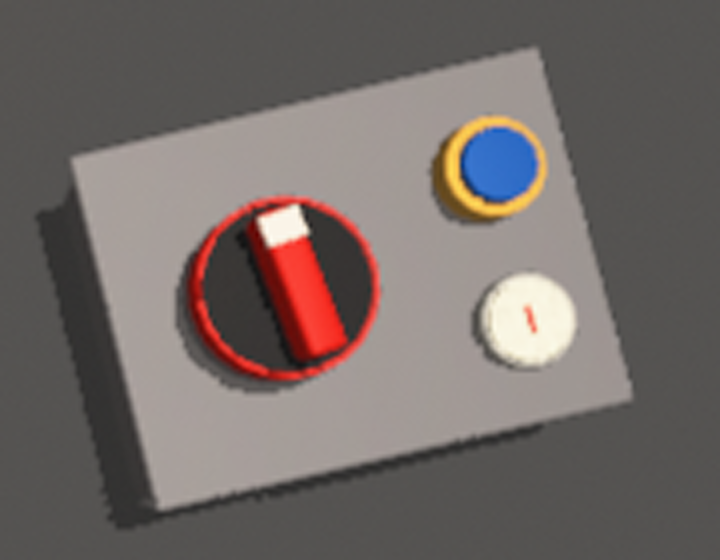

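The crop shows the wing running from the mark at (283,225) to its tail at (318,335). The ring is clean, with its centre at about (0.499, -0.164), and the tank geometry gives the same within 4 mm. Next I'll move above it and look with the wrist camera.

Run:
```python
from h import *
for base in (-70,110):
  for d in (0,30,60,90):
    q=bot.inverse_kinematics([.499,-.164,.147],down(np.radians(base+d)));print(base+d,None if q is None else np.round(q,2))
# choose grip yaw -70 or 110 by the q6 margin over the whole turn
def m(b):
    qs=[bot.inverse_kinematics([.499,-.164,.147],down(np.radians(b+d))) for d in(-5,45,90)]
    return -1 if any(q is None for q in qs) else 3-max(abs(q[5]) for q in qs)
b=max((-70,110),key=m);print("base",b,m(b))
bot.goto([.499,-.164,.28],down(np.radians(b)))
bot.hold(.3)
print(bot.current_clock(),bot.current_ee_pos(),bot.current_joints())
c=bot.read_camera("wrist");cv2.imwrite("pics/w1.png",c["pixels"])
print(-c["R"].T@c["t"],c["R"].round(3).tolist(),c["fx"])
```

```text
-70 [-0.55  0.07  1.78  0.    1.29  0.67]
-40 [-0.55  0.07  1.78 -0.    1.29  0.15]
-10 [-0.55  0.07  1.78 -0.    1.29 -0.37]
20 [-0.55  0.07  1.78 -0.    1.29 -0.9 ]
110 [-0.55  0.07  1.78  0.    1.29 -2.47]
140 [-0.55  0.07  1.78  0.    1.29 -2.99]
170 [-0.55  0.07  1.78  0.    1.29  2.77]
200 [-0.55  0.07  1.78  0.    1.29  2.24]
base -70 2.103099199431651
3.1167 [ 0.49908677 -0.16374892  0.27999508] [-5.47335959e-01 -1.75295460e-02  1.60615626e+00  1.26000590e-05
  1.55299483e+00  6.73896011e-01]
[ 0.56120367 -0.14078427  0.47384276] [[0.343, -0.939, 0.001], [-0.912, -0.333, 0.24], [-0.225, -0.084, -0.971]] 365.02820428058277
```

View pics/w1.png

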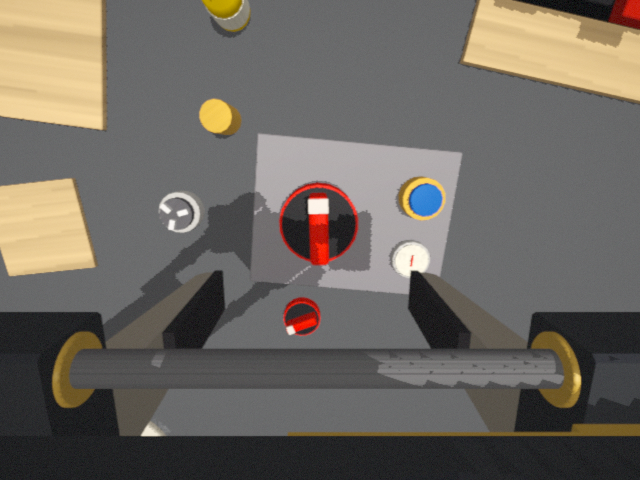

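The wrist view shows the cap ring centred at about (318,222), with the wing nearly upright between the jaws and the mark at (318,206). I'll measure its yaw and centre.

Run:
```python
from h import *
def wing(c,near):
    im=c["pixels"];r=redmask(im);k=big(r,near)
    P=ray(c,k[:,0],.143)[:,:2]*1000
    ring=cv2.minEnclosingCircle(P.astype(np.float32)),cv2.fitEllipse(P.astype(np.float32))[:2]
    hull=cv2.convexHull(k);m=np.zeros(r.shape,np.uint8);cv2.drawContours(m,[hull],-1,255,-1)
    s=cv2.inRange(im,(150,150,150),(255,255,255))
    m=cv2.erode(m,np.ones((9,9)))&(r|s)
    m=cv2.morphologyEx(m,cv2.MORPH_OPEN,np.ones((3,3)))
    kk=max(cv2.findContours(m,0,1)[0],key=cv2.contourArea)
    Q=ray(c,kk[:,0],.175)[:,:2]*1000
    return ring,cv2.minAreaRect(Q.astype(np.float32)),cv2.fitLine(Q.astype(np.float32),cv2.DIST_L2,0,.01,.01).ravel()
for n,p in(("wrist",(318,222)),("top",(432,242))):
    c=bot.read_camera(n);
    if n=="top":
        pass
    a,b,l=wing(c,p);print(n,a,"\n rect",b,"line",l, np.degrees(np.arctan(l[1]/l[0])))
```

```text
wrist (((499.1153564453125, -166.06982421875), 38.62016677856445), ((499.791015625, -165.81248474121094), (71.18531036376953, 75.03645324707031))) 
 rect ((500.6831359863281, -165.09378051757812), (52.33866500854492, 16.64967155456543), 20.4910945892334) line [ 9.2607546e-01  3.7733838e-01  5.0285721e+02 -1.6423349e+02] 22.168911
top (((797.0538330078125, -282.8486022949219), 47.86688995361328), ((797.0419921875, -285.6525573730469), (60.02880096435547, 85.26482391357422))) 
 rect ((782.5847778320312, -274.44451904296875), (59.580078125, 49.251808166503906), 0.8057931065559387) line [ 8.7600225e-01 -4.8230699e-01  7.8251477e+02 -2.7340399e+02] -28.836184
```

```bash
cat >> h.py <<'E'
def st(tag=""):
    p=bot.current_ee_pos();print(tag,round(bot.current_clock(),2),"p",np.round(np.array(p)*1e3,1),"F",np.round(bot.current_contact_force(),1),"M",np.round(bot.current_ft_torque(),2),"q6",round(float(bot.current_joints()[5]),3),"op",round(bot.current_opening(),3),flush=True)
E
python3 - <<'E'
from h import *
y=np.radians(-69.5);p=np.array([.4993,-.1653,.19])
bot.set_gripper(.5,8)
bot.goto(p,down(y)); st("above")
p[2]=.146;bot.line_to(p,max_speed=.06); bot.hold(.2);st("down")
bot.set_gripper(0,8);bot.hold(.2);st("gripped8")
E
```

```text
above 4.53 p [ 499.3 -165.3  190.4] F [ 0.8 -0.6  1.2] M [-0.05  0.11  0.  ] q6 0.663 op 0.5
down 5.61 p [ 499.6 -165.5  146.5] F [-0.7 -0.4  0.1] M [-0.03  0.11  0.04] q6 0.663 op 0.498
gripped8 6.37 p [ 499.3 -165.4  146. ] F [ 1.  -0.9 -0.2] M [-0.2   0.14  0.02] q6 0.663 op 0.169
```

Opening 15.5 mm matches the 16 mm wing, and there is no side load. I'll grip firmly and turn in small steps, feeling for the stop.

Run:
```python
from h import *
bot.set_gripper(0,50);bot.hold(.2);st("grip50")
p=np.array([.4993,-.1653,.146]);y0=-69.5;a=0
m0=bot.current_ft_torque()[2]
while a<50:
    a+=1.5
    t0=bot.current_clock()
    bot.line_to(p,rot=down(np.radians(y0+a)))
    bot.hold(.05)
    m=np.mean([bot.current_ft_torque()[2] for _ in range(3)])-m0;F=np.array(bot.current_contact_force())
    print(a,round(m,3),F.round(1),round(bot.current_clock()-t0,2))
    if abs(m)>.22 or np.linalg.norm(F)>25: break
st("end")
```

```text
grip50 6.78 p [ 499.4 -165.4  146. ] F [ 0.4 -0.9  0.4] M [-0.32  0.06 -0.01] q6 0.663 op 0.161
1.5 -0.027 [-0.1 -0.8  0.1] 0.3
3.0 0.017 [ 0.8 -0.6  0.4] 0.3
4.5 -0.04 [ 0.5 -0.7  0.3] 0.3
6.0 -0.059 [-0.3 -0.2  0.5] 0.3
7.5 -0.037 [-0.1 -0.3  1.7] 0.3
9.0 -0.01 [ 1.1 -0.5  0.8] 0.3
10.5 0.012 [ 0.8 -0.5  1.1] 0.3
12.0 -0.032 [ 1.4 -0.3  0.8] 0.3
13.5 -0.052 [0.3 0.2 0.7] 0.3
15.0 -0.004 [0.3 0.2 2.3] 0.3
16.5 -0.012 [-0.4 -1.1  1.7] 0.3
18.0 -0.016 [ 0.3 -0.5  1.8] 0.3
19.5 -0.028 [-0.1  0.6  2.4] 0.3
21.0 0.007 [0.7 0.7 2.7] 0.3
22.5 0.014 [-0.2 -0.8  1.5] 0.3
24.0 -0.033 [0.4 0.9 2.5] 0.3
25.5 0.027 [-0.2  0.5  2.7] 0.3
27.0 0.017 [-0.1 -0.3  1.8] 0.3
28.5 0.025 [ 0.1 -0.2  2.2] 0.3
30.0 -0.02 [-0.4  0.   3.2] 0.3
31.5 -0.041 [-0.1 -0.7  3.1] 0.3
33.0 0.033 [-0.9 -1.1  3.1] 0.3
34.5 0.007 [0.3 0.3 3.1] 0.3
36.0 0.03 [-0.4  0.   2.2] 0.3
37.5 -0.012 [-0.5  0.7  2.2] 0.3
39.0 -0.116 [ 0.5 -0.8  1.8] 0.3
40.5 -0.228 [ 2.9 -0.6  0.5] 0.3
end 14.88 p [ 499.6 -165.4  146.1] F [ 2.9 -0.6  0.5] M [-0.17 -0.31 -0.24] q6 -0.043 op 0.161
```

The stop is felt: torque rises sharply from about 38°. I'll back off to a light contact and press down in steps.

Run:
```python
from h import *
p=np.array([.4993,-.1653,.146]);y0=-69.5
bot.line_to(p,rot=down(np.radians(y0+38.5)));bot.set_gripper(0,58);bot.hold(.1);st("stop")
for d in (.5,1,1.5,2,2.5,3,3.5,4,4.5,5,5.5):
    q=p.copy();q[2]-=d*1e-3
    bot.line_to(q,max_speed=.01);bot.hold(.1);st(d)
    if bot.current_contact_force()[2]>25: break
```

```text
stop 15.45 p [ 499.4 -165.3  146. ] F [ 2.  -0.5  1.8] M [-0.21 -0.42 -0.03] q6 -0.009 op 0.158
0.5 15.8 p [ 499.5 -165.4  146. ] F [ 0.8 -0.4  5.4] M [-0.07 -0.18 -0.01] q6 -0.009 op 0.16
1 16.15 p [ 499.6 -165.5  145.6] F [ 0.5 -0.3  7. ] M [-0.09 -0.14  0.03] q6 -0.009 op 0.159
1.5 16.5 p [ 499.6 -165.5  145.2] F [ 0.4 -0.6  6. ] M [-0.12 -0.12  0.04] q6 -0.009 op 0.164
2 16.85 p [ 499.6 -165.5  144.8] F [1.3 0.5 7.6] M [-0.11 -0.08  0.05] q6 -0.009 op 0.158
2.5 17.2 p [ 499.6 -165.5  144.3] F [1.  0.2 6.2] M [-0.09 -0.04 -0.03] q6 -0.009 op 0.155
3 17.55 p [ 499.7 -165.6  143.9] F [1.1 0.7 7.5] M [-0.05 -0.07  0.03] q6 -0.009 op 0.16
3.5 17.9 p [ 499.7 -165.6  143.5] F [ 1.3 -0.3  7.1] M [-0.07 -0.02  0.02] q6 -0.009 op 0.158
4 18.25 p [ 499.7 -165.6  143.1] F [0.9 0.9 8.3] M [-0.03 -0.    0.03] q6 -0.009 op 0.154
4.5 18.6 p [ 499.7 -165.6  142.6] F [0.5 0.3 8.5] M [-0.    0.01 -0.05] q6 -0.009 op 0.157
5 18.95 p [ 499.8 -165.6  142.2] F [0.6 0.6 9.3] M [-0.04  0.03 -0.01] q6 -0.009 op 0.157
5.5 19.3 p [ 499.8 -165.6  141.8] F [0.2 0.1 8.1] M [ 0.03  0.07 -0.02] q6 -0.009 op 0.159
```

The cap goes down freely, with 4.2 mm of actual travel at about 8 N. I'll bring it to 5.5 mm actual, then turn on 33° while watching the torque and force.

Run:
```python
from h import *
p=np.array([.4993,-.1653,.146-.0068]);y0=-69.5
bot.line_to(p,max_speed=.01);bot.hold(.2);st("pressed")
z=bot.current_ee_pos()[2];p[2]+=.1405-z
bot.line_to(p,max_speed=.01);bot.hold(.1);st("adj")
a=38.5
while a<71:
    a=min(a+2,71.3)
    bot.line_to(p,rot=down(np.radians(y0+a)));bot.hold(.05)
    F=np.array(bot.current_contact_force());m=np.mean([bot.current_ft_torque()[2] for _ in range(3)])
    print(round(a,1),round(m,3),F.round(1),np.round(np.array(bot.current_ee_pos())*1e3,1))
    if abs(m)>.25 or np.linalg.norm(F)>30: break
st("end")
```

```text
pressed 19.78 p [ 499.8 -165.6  140.7] F [-0.1  0.3 10.6] M [-0.01  0.1   0.05] q6 -0.009 op 0.159
adj 20.13 p [ 499.8 -165.7  140.5] F [-0.4  0.   9.9] M [0.06 0.19 0.01] q6 -0.009 op 0.158
40.5 0.004 [-0.4  0.  10.9] [ 499.8 -165.7  140.5]
42.5 -0.022 [ 0.5 -0.5 10. ] [ 499.8 -165.7  140.5]
44.5 -0.005 [-0.1  0.1 11.1] [ 499.8 -165.7  140.5]
46.5 -0.033 [ 0.3  0.3 10. ] [ 499.9 -165.7  140.6]
48.5 0.018 [ 0.4 -1.  10.2] [ 499.9 -165.7  140.5]
50.5 0.011 [-0.2 -0.4  9.8] [ 499.9 -165.7  140.5]
52.5 0.049 [ 0.6  0.1 10.1] [ 499.9 -165.8  140.6]
54.5 -0.014 [-0.2 -0.3 11.4] [ 499.9 -165.8  140.6]
56.5 0.009 [-0.2  0.4 10.2] [ 499.9 -165.8  140.6]
58.5 0.005 [ 0.1  0.1 10.1] [ 499.9 -165.8  140.6]
60.5 0.024 [ 0.4  0.2 10.7] [ 499.9 -165.8  140.6]
62.5 -0.009 [-0.5  0.4 10.5] [ 499.9 -165.8  140.6]
64.5 -0.04 [ 0.3 -0.1 10.2] [ 499.9 -165.8  140.6]
66.5 -0.014 [-0.1 -0.2 10.1] [ 499.9 -165.8  140.6]
68.5 -0.036 [ 0.5  0.6 10.3] [ 499.9 -165.8  140.6]
70.5 -0.041 [-0.3  0.3  9.7] [ 499.9 -165.8  140.6]
71.3 -0.06 [1.1 0.1 9.9] [ 499.9 -165.8  140.6]
end 25.23 p [ 499.9 -165.8  140.6] F [1.1 0.1 9.9] M [-0.03  0.08 -0.06] q6 -0.581 op 0.163
```

It passed the stop freely and is now at 71.3°. I'll lift straight up, watching for a catch.

Run:
```python
from h import *
p=np.array([.4993,-.1653,0]);ok=True
for z in (.142,.145,.148,.151,.154,.158,.163,.168,.174):
    p[2]=z;bot.line_to(p,max_speed=.02);bot.hold(.05);F=np.array(bot.current_contact_force());print(z,F.round(1))
    if F[2]<-10 or np.hypot(*F[:2])>12: ok=False;break
if ok:
    p[2]=.21;bot.line_to(p,max_speed=.1)
    bot.hold(.2)
st("up")
c=bot.read_camera("side");cv2.imwrite("pics/s2.png",c["pixels"][150:400,200:520].repeat(2,0).repeat(2,1))
```

```text
0.142 [ 0.4 -0.1  8.1]
0.145 [ 1.2 -0.5  5.7]
0.148 [ 1.4 -1.   4.8]
0.151 [ 1.6 -1.9  3.5]
0.154 [ 0.6 -0.5 -0.9]
0.158 [ 0.2  0.1 -2.2]
0.163 [ 0.7  0.5 -1.6]
0.168 [ 0.  -0.1 -1.8]
0.174 [-1.  0. -2.]
up 29.49 p [ 498.8 -165.   209.1] F [-0.   0.1 -1.6] M [-0.14  0.13  0.  ] q6 -0.581 op 0.16
```

View pics/s2.png

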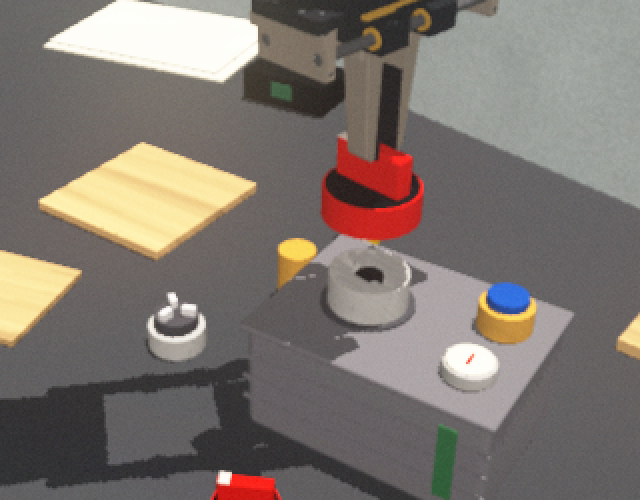

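The cap is free and hangs level at about (372,195), with the neck open below it at (370,285). I'll carry it to the board and lower it by feel.

Run:
```python
from h import *
p=np.array([.5597,.2129,.21]);bot.line_to(p,max_speed=.15)
p[2]=.055;bot.line_to(p,max_speed=.08);bot.hold(.3);st("low")
f0=np.mean([bot.current_contact_force()[2] for _ in range(4)])
while p[2]>.035:
    p[2]-=.0007;bot.line_to(p,max_speed=.01);bot.hold(.05)
    f=bot.current_contact_force()[2]
    if f-f0>2.5: break
bot.hold(.2);st("touch")
```

```text
low 34.62 p [559.8 212.9  55.1] F [-0.9 -0.3 -1.8] M [-0.07  0.1   0.02] q6 0.13 op 0.159
touch 41.42 p [560.  212.9  40. ] F [-0.7 -0.5  2.5] M [-0.13  0.16  0.02] q6 0.13 op 0.157
```

Contact came at 40.0 mm, exactly where expected. I'll release, retreat and check.

Run:
```python
from h import *
bot.set_gripper(.19,5);bot.set_gripper(.45);bot.hold(.2);st("open")
p=np.array([.5597,.2129,.1]);bot.line_to(p,max_speed=.06)
p[2]=.22;bot.line_to(p)
p[:]=[.40,.33,.30];bot.line_to(p,max_speed=.2);bot.hold(.3);st("away")
c=bot.read_camera("top");cv2.imwrite("pics/t3.png",c["pixels"]);im=c["pixels"]
for n in ((219,212),):
    k=big(redmask(im),n);P=ray(c,k[:,0],.037)[:,:2]*1000;print(cv2.fitEllipse(P.astype(np.float32)))
```

```text
open 42.39 p [559.7 212.9  39.6] F [0.4 0.3 1. ] M [-0.06  0.02 -0.01] q6 0.13 op 0.449
away 46.02 p [400.3 329.6 299.7] F [ 0.  -0.8  0. ] M [-0.08  0.03  0.04] q6 0.425 op 0.453
((558.9532470703125, 212.13247680664062), (69.63526153564453, 72.9328842163086), 151.30877685546875)
```

View pics/t3.png

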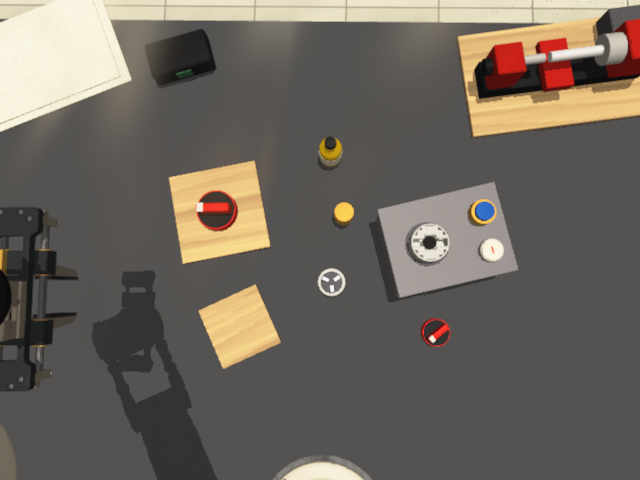

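The cap sits wing up at (217,210) in the middle of the board. The neck is open at (430,242), and everything else is where it was.

```bash
python3 -c "
from workcell import bot
bot.job_done()"
```

```text
the job is handed in; nothing more can be done
```

The tank is open: the red cap is off and standing wing up in the middle of the 170 mm plywood board. I handed the job in at about 46 s of the 72 s allowed, and it reports no verdict.

- **Turning:** I gripped the wing and turned it anticlockwise until I felt the first stop at about 38°. The peak torque there was about 0.23 N m.
- **Releasing:** I backed off to light contact and pressed the cap down about 5.5 mm, at about 10 N. Held down, it turned on to 71.3° with almost no resistance, and lifted straight out without catching.
- **Setting down:** I lowered it until it just touched the board, with about 4 N of added force, then let go and moved away.

**Last checks:** The final top view puts the cap about 1 mm from the board's centre, with the neck open. By eye, the other things are where they were. No force I read went above about 11 N. No check failed; the only disagreement was a 1–4 mm spread between my early estimates of the cap's centre, and the low side force in the grip and turn showed it didn't matter.

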